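Stack two culture dishes with a spacer on the imaging stand

TASK

Build one stack, centred on the small round plate of the stand: first one of the two petri dishes, then the perforated metal spacer disc, then the other dish, all lying flat with the dishes' lids up. Take them from the sloped rack and set each one down gently on what is below it, neither dropping it nor pressing hard (the plate's height is not known beforehand), and leave the beaker and the amber bottle where they are.

Things in the scene. Friction and masses are not known exactly. Their poses are not given: they have to be found in the camera images.
- dish_a_mid (a point): centre (half-way up) of one of two identical round closed clear petri dishes with cream contents, 60 mm across at the lid and 15 mm high (foot 56 mm across; lid skirt from 4 to 15 mm above the underside), about 22 g; z points out of its lid. It starts lying on one of the rack's sloped bars, lid outward
- dish_b_mid (a point): centre (half-way up) of the other of two identical round closed clear petri dishes with cream contents, 60 mm across at the lid and 15 mm high (foot 56 mm across; lid skirt from 4 to 15 mm above the underside), about 22 g; z points out of its lid. It starts lying on one of the rack's sloped bars, lid outward
- spacer_mid (a point): centre (half-way up) of the spacer: a bare aluminium disc with a pattern of round holes, 60 mm across and 10 mm thick, about 60 g, both faces alike; z is its axis. It starts lying on one of the rack's sloped bars
- rack: fixed rack: grey board 100x290 mm with three sloped bars side by side at y = -100, 0, 100 mm; origin under the board's centre, z up, front -x. Bars: 40 mm wide, sloping 30 deg, low end in front with two stop pegs 8 mm proud. A disc on a bar leans 30 deg to the front and overhangs the bar 10 mm on both sides along y: grip it there; underside centre at x 0, z 60 mm. Which bar holds which disc varies
- stand: fixed stand: dark round foot 96 mm across, clamped post, bare round plate 52 mm across on top; origin under the foot's centre, on the plate's axis, z up. The plate's top is 60 to 90 mm above the origin, different each time and NOT in this pose: find it by touch or sight. The plate is cushioned: it sinks 1 mm per 2 N beyond the first 2 N, 4 mm at most, then is hard; over 25 N is too much
- beaker: loose empty glass beaker, 51 mm across, 69 mm high, a bystander; origin at the centre of its underside
- bottle_amber: loose amber bottle, 62 mm across, 138 mm high, a bystander; origin at the centre of its underside
There are look-alikes about, which are no part of the job. What is shaped like the part that bears dish_b_mid but green is not meant. There is more than one size of the stand; the job needs the smaller.

How it is judged:
By the outcome, as a careful person would: the job done as asked, in the order asked, and still so for the second after the job is handed in, with the robot touching nothing.
It also fails if it takes over 64 s, if anything falls off the work surface, if the arm or the gripper's body presses on something with over 40 N, if the wrist force passes 120 N, or if a joint passes its speed limit or range.

ROBOT

A 6-joint arm with a two-finger parallel gripper is mounted at the origin on a cart in front of the work surface, level with it; the furniture and walls round the work are solid. World frame = base frame: x ahead of the robot, y to its left, z up, the work surface at z = 0. Lengths are in m, angles in degrees, forces in N, time in s.
With the tool pointing down it reaches from about 0.25 to 0.725 m from the base axis. Payload 9.7 kg.
Tool frame: the origin (TCP) lies at the centre of the arm's flange, where the gripper is bolted on; the fingertips stand 173 mm ahead of it and the grasp point (between the pads) lies 155 mm ahead of it; z points along the fingers, y is the line along which they close (so a half turn about z gives the same grasp; the last joint's range is limited). The gripper opens to 85 mm and grips with 20 to 120 N. Pads are 22 mm wide; open, the fingers measure 114 mm over their backs; the gripper's body (76 mm by 85 mm) begins 54 mm behind the grasp point. The pads swing forward as they close: fully open they stand 13 mm farther back than shut.
Start: joints at [76.547, 4.979, 10.078, 95.1, 0, 90], TCP at [0.128, 0.535, 0.405] pointing down, gripper open.
Joint ranges: [-179.16, 179.16], [-48.56, 103.87], [-65.8, 70.77], [-126.05, 130.52], [-82.76, 87.17], [-180, 180]. Speed limits (degrees/s): [127.2, 127.2, 147.25, 180, 180, 180].

INTERFACE

Orientations are given as [roll, pitch, yaw] about the fixed x, y, z axes, in that order (R = Rz(yaw) Ry(pitch) Rx(roll)).
In Python, from workcell import monitor, camera, get_calibration, bot gives the robot as it stands.
- The arm moves only by the tool carry_out, never from a script. Its argument "targets" is text: rows parted by semicolons, each of 7 numbers parted by spaces: the shift along the tool's x, y, z in units of 0.04 m (1.0 is 0.04 m), then the turn, a rotation vector about the tool's x, y, z in units of 0.1 rad (1.0 is 0.1 rad), then the opening, from -1 (shut) to 1 (fully open), so that 0 is half open. A call has exactly 8 rows; each row shifts and turns the commanded pose from where the row before left it, along the tool's axes as they then stand; what a row does not reach is not made up. A row lasts 1/12 s, in which the tool goes at most 41.7 mm and 7.16 degrees, less where a joint would pass 70% of its speed; a pose out of reach is approached as far as the arm can. A call with a number of a shift or a turn outside -1 to 1 is refused whole. A call with a gripper value outside its range is refused whole. The fingers move at their own pace and stop on an object; "newtons" is the grip in N (left out, the last holds). Time passes only in rows, so rows that do not move let the fingers close, or fill a call up. It gives the time, the measured TCP pose, the force, the opening and the grip force at its end, in the units of the state.
- monitor.get_obs(): the state, without advancing time (a new reading comes with each control period).
- camera(name): name is "scene" or "top" or "wrist"; returns the picture (384x512x3 uint8, red, green, blue); there is no depth.
- get_calibration(name): a dict with "fx", "fy", "cx", "cy" (pixels), "view" (4x4, takes a point from world to camera coordinates). Camera axes: x right, y down, z forward; pixel columns grow to the right and rows downward; lengths in m; the calibration is good to about 2 mm. A picture is of the moment at which its call begins: read the wrist's pose just before it. get_calibration takes no time and is no camera call; for the wrist camera it gives the pose at the moment of the call.
- bot.job_done(): hands the job in; it is judged then, once.
The state is a dict: "time": time; "q": joint angles; "qd": joint speeds; "joint_efforts": joint torques, N m; "ee_pos": TCP position; "tcp_rot": TCP orientation; "wrist_force": force on the tool from outside, world axes, zero at the start; "torque": the same for the moment, N m; "opening": finger opening in m; "grasp_force": force on a finger pad.
Only numpy, scipy, OpenCV 4.12 (cv2) and the standard library are available. Lean on these libraries where they do the work, as an engineer would, in place of code of your own. Each camera call takes 0.05 s, during which the arm holds its last target. There are 200 camera calls.

## Working session

There is one attempt and no reset: what is moved stays moved. The work goes in short steps, Python scripts to look and compute and a tool call to move; the robot and the scene stay as the last step left them, time stands still between calls to the robot, and variables do not carry over. Pictures are saved under pics/ and viewed, at most 10 in all, crops included, and the job is handed in when it is done.

Besides the shell and the picture viewer there is one more tool, called after "Request:" in YAML: its name, and indented under it one key for each argument. carry_out: Moves the arm, as the interface text tells. Shifts and turns lie within -1 to 1; 1 stands for 0.04 m of shift or 0.1 rad of turn. Its arguments: {"type":"object","properties":{"targets":{"type":"string"},"newtons":{"type":"number"}},"required":["targets"]}

```bash
ls; mkdir -p pics; python3 - <<'E'
from workcell import monitor,camera,get_calibration,bot
import cv2,numpy as np
print(monitor.get_obs())
for n in("scene","top"):
    im=camera(n);cv2.imwrite(f"pics/{n}0.png",im[...,::-1]);c=get_calibration(n);print(n,c)
a=cv2.imread("pics/scene0.png");b=cv2.imread("pics/top0.png")
cv2.imwrite("pics/scene0b.png",cv2.resize(a,(800,600)));cv2.imwrite("pics/top0b.png",cv2.resize(b,(800,600)))
E
```

```text
pics
{'time': 0.0, 'q': array([ 7.65454823e+01,  5.00999735e+00,  1.00331291e+01,  9.50989198e+01,
       -1.22774755e-03,  9.00009760e+01]), 'qd': array([-0.03365712, -0.00957985, -0.05309805,  0.0064563 ,  0.0448866 ,
        0.0804211 ]), 'joint_efforts': array([-8.60279906e-04, -5.20385957e+01,  4.64806831e+01,  1.63493404e-02,
       -1.15898447e-04, -3.34288224e-06]), 'ee_pos': array([0.12797161, 0.53490011, 0.40398163]), 'tcp_rot': array([-1.79924212e+02,  1.22903745e-03,  1.66544508e+02]), 'wrist_force': array([-0.97756166, -0.28629584,  0.8312091 ]), 'torque': array([ 0.00444812, -0.0258279 ,  0.00164815]), 'grasp_force': 0.0, 'opening': 0.08532088700583995}
scene {'fx': 369.2618057620726, 'fy': 369.2618057620726, 'cx': 256.9525224020576, 'cy': 190.41566177642355, 'view': array([[ 0.70941731, -0.70474017,  0.00826836, -0.38346177],
       [-0.54375375, -0.55475099, -0.62974852,  0.3803343 ],
       [ 0.44839596,  0.44225855, -0.77675507,  0.69569393],
       [ 0.        ,  0.        ,  0.        ,  1.        ]])}
top {'fx': 381.9672385130524, 'fy': 381.9672385130524, 'cx': 257.44495617331535, 'cy': 189.9299190527665, 'view': array([[ 0.0082495 , -0.99950947, -0.03021194,  0.04798043],
       [-0.99655964, -0.00572599, -0.08268072,  0.57722382],
       [ 0.08246717,  0.03079007, -0.99611803,  0.91774598],
       [ 0.        ,  0.        ,  0.        ,  1.        ]])}
```

View pics/scene0b.png

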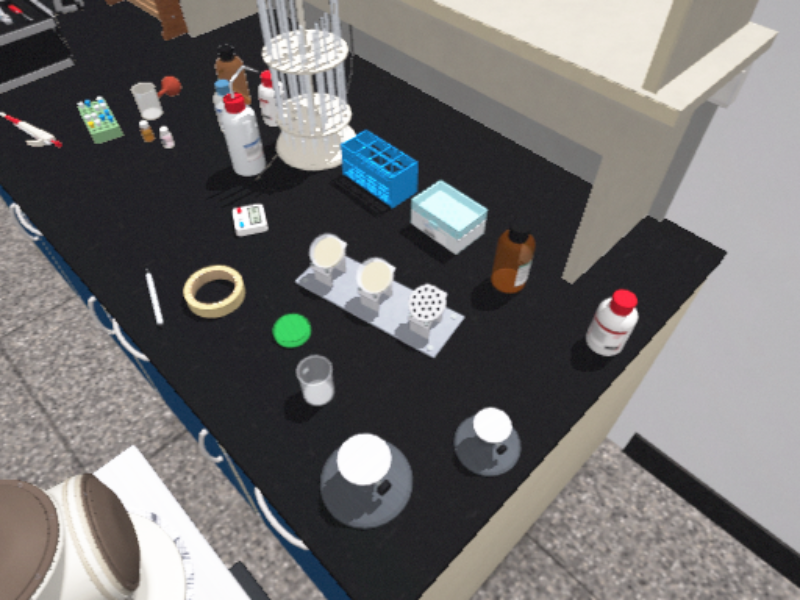

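View pics/top0b.png

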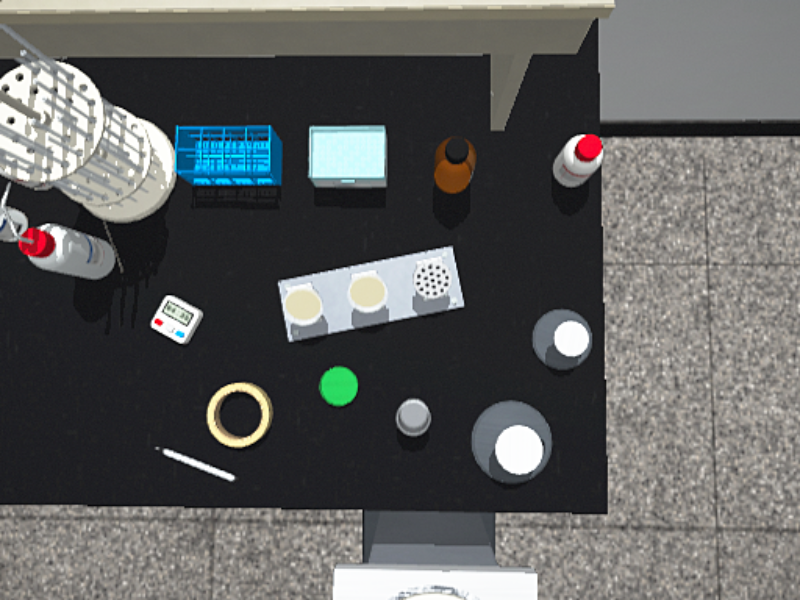

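The top picture (800 px) shows two cream dishes at (303,305) and (367,292), and the spacer at (432,280), all on the rack. The green disc at (339,385) is the look-alike. There are two stands, plates at (571,338) and (519,450). The one at (571,338) has the smaller foot and plate, so it is the one meant. I'll measure and confirm in a crop.

```bash
cat > h.py <<'E'
import numpy as np,cv2
from workcell import monitor,camera,get_calibration,bot
def ray(c,u,v):
    V=c["view"];R=V[:3,:3];o=-R.T@V[:3,3];d=R.T@np.array([(u-c["cx"])/c["fx"],(v-c["cy"])/c["fy"],1]);return o,d/np.linalg.norm(d)
def plane(c,u,v,z):
    o,d=ray(c,u,v);return o+d*(z-o[2])/d[2]
def tri(L):
    A=np.zeros((3,3));b=np.zeros(3)
    for c,u,v in L:
        o,d=ray(c,u,v);P=np.eye(3)-np.outer(d,d);A+=P;b+=P@o
    x=np.linalg.solve(A,b)
    return x,[np.linalg.norm(np.cross(x-ray(*l)[0],ray(*l)[1])) for l in L]
def blob(m,near):
    m=cv2.morphologyEx(m.astype(np.uint8)*255,cv2.MORPH_CLOSE,np.ones((3,3)))
    cs,_=cv2.findContours(m,cv2.RETR_EXTERNAL,cv2.CHAIN_APPROX_NONE)
    cs=[c for c in cs if cv2.contourArea(c)>60]
    return min(cs,key=lambda c:abs(cv2.pointPolygonTest(c,tuple(map(float,near)),True)) if cv2.pointPolygonTest(c,tuple(map(float,near)),False)<0 else 0)
def ell(c): return cv2.fitEllipse(cv2.convexHull(c))
E
python3 - <<'E'
from h import *
T,S=get_calibration("top"),get_calibration("scene")
a=cv2.imread("pics/top0.png");s=cv2.imread("pics/scene0.png")
def white(i): return i.min(2)>225
def cream(i): i=i.astype(int);return (i[...,2]-i[...,0]>25)&(i[...,2]>170)
k=.64
for n,f,pt,ps in[("small",white,(571,338),(492,424)),("big",white,(519,450),(364,458)),("dishL",cream,(303,305),(327,252)),("dishM",cream,(367,292),(376,276))]:
    et=ell(blob(f(a),(pt[0]*k,pt[1]*k)));es=ell(blob(f(s),(ps[0]*k,ps[1]*k)))
    x,r=tri([(T,*et[0]),(S,*es[0])]);print(n,x.round(4),np.round(r,4),np.round(et[0]+et[1],1),np.round(es[0]+es[1],1))
# rack board
h=cv2.cvtColor(a,cv2.COLOR_BGR2HSV)
m=(h[...,2]>140)
b=blob(m,(245*1.0,195));p=cv2.boxPoints(cv2.minAreaRect(b));print("rack",p.round(1).tolist(),[plane(T,*q,.01).round(4).tolist() for q in p])
# feet
for pt in((562,340),(511,442)):
    m=(a.min(2)>55); c=blob(m,(pt[0]*k,pt[1]*k));e=ell(c);print("foot",np.round(e[0]+e[1],1),plane(T,*e[0],.01).round(4), e[1][0]*.92/382)
e=ell(blob((h[...,2]>90)&(h[...,1]<60),(413*k,417*k)));print("beaker",np.round(e[0]+e[1],1),plane(T,*e[0],.05))
c1=cv2.resize(a[150:320,170:400],None,fx=3.4,fy=3.4,interpolation=cv2.INTER_CUBIC)
cv2.imwrite("pics/crop1.png",c1[:598,:798])
E
```

```text
small [ 0.5135 -0.2015  0.0622] [0. 0.] [365.2 216.3  21.4  22.2] [314.7 271.8  21.2  24.2]
big [ 0.3517 -0.1199  0.078 ] [0.0001 0.0001] [331.7 287.5  29.6  31.1] [232.6 293.5  31.8  34.1]
dishL [0.5614 0.2019 0.0669] [0. 0.] [193.5 194.6  17.8  22.3] [209.4 160.8  14.6  17.9]
dishM [0.5818 0.1044 0.0664] [0.0001 0.0001] [234.7 186.3  18.4  21.9] [240.  176.5  16.1  19.2]
rack [[176.8000030517578, 179.5], [288.8999938964844, 156.89999389648438], [296.70001220703125, 195.60000610351562], [184.6999969482422, 218.3000030517578]] [[0.6033, 0.2565, 0.01], [0.662, -0.0261, 0.01], [0.5643, -0.0457, 0.01], [0.5058, 0.2343, 0.01]]
foot [359.3 216.5  38.   38.8] [ 0.5135 -0.2     0.01  ] 0.09158616310638906
foot [326.9 282.3  51.5  52.9] [ 0.3527 -0.1192  0.01  ] 0.12406589328306508
beaker [264.1 266.7  22.1  23.7] [0.39316447 0.03396106 0.05      ]
```

View pics/crop1.png

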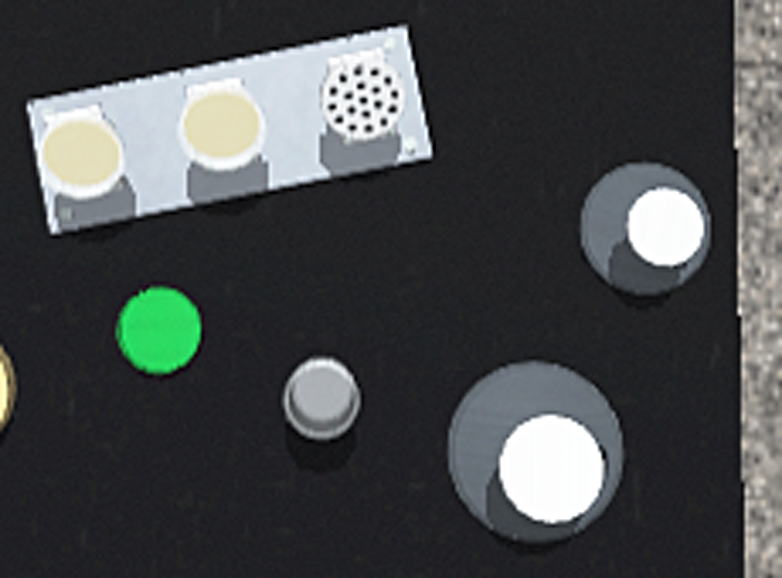

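The crop confirms both dishes at (82,152) and (222,125), the spacer at (362,97), and the smaller stand at (666,227). The green disc at (160,330) and the big stand at (550,468) are the look-alikes. First I'll touch free table at a 60 mm opening to get the true fingertip length.

```bash
cat >> h.py <<'E'
from scipy.spatial.transform import Rotation as Ro
YAW=11.7; RC=np.array([.5838,.1048]); PL=np.array([.5135,-.2010])
def down(yaw): return Ro.from_euler("z",yaw,degrees=True).as_matrix()@np.diag([1.,-1,-1])
def Rgrip(flip=False,tilt=30):
    y=np.deg2rad(YAW);t=np.deg2rad(tilt)
    z=np.array([np.sin(t)*np.cos(y),np.sin(t)*np.sin(y),-np.cos(t)]);yy=np.array([-np.sin(y),np.cos(y),0])*(-1 if flip else 1)
    return np.c_[np.cross(yy,z),yy,z]
def under(k): # underside centre of bar k=-1,0,1
    y=np.deg2rad(YAW);return np.r_[RC+.1*k*np.array([-np.sin(y),np.cos(y)]),.06]
def cur():
    o=monitor.get_obs();return np.array(o["ee_pos"]),Ro.from_euler("xyz",o["tcp_rot"],degrees=True).as_matrix()
def plan(p0,R0,p1,R1,n=None,smax=.9,label=""):
    rel=R0.T@R1;w=Ro.from_matrix(rel).as_rotvec();t=R0.T@(np.array(p1)-p0)
    if n is None: n=max(1,int(np.ceil(max(np.abs(t).max()/.04/smax,np.abs(w).max()/.1/smax))))
    S=Ro.from_rotvec(w/n).as_matrix();A=sum(np.linalg.matrix_power(S,i) for i in range(n))
    s=np.linalg.solve(A,t)/.04
    print(label,n,"x:",*np.round(s,3)+0,*np.round(w/n/.1,3)+0)
    return np.array(p1),R1
E
python3 - <<'E'
from h import *
p,R=cur()
plan(p,R,[.45,-.05,.22],down(100),label="q6+")
plan(p,R,[.45,-.05,.22],down(166.5-95),label="a")
E
```

```text
q6+ 14 x: -1.208 -0.365 0.329 -0.001 0.0 0.83
a 19 x: -0.987 -0.046 0.242 0.0 0.001 0.873
```

Request:
carry_out:
  targets: "0 0 0 0 0 0.8 0.41;0 0 0 0 0 0.8 0.41;0 0 0 0 0 0.8 0.41;0 0 0 0 0 0 0.41;0 0 0 0 0 0 0.41;0 0 0 0 0 0 0.41;0 0 0 0 0 0 0.41;0 0 0 0 0 0 0.41"
  newtons: 20

```text
time: 0.77
ee_pos: [0.128, 0.5349, 0.4046]
tcp_rot: [-180.0, 0.0, 152.9]
wrist_force: [0.6, -0.7, 0.3]
opening: 0.0606
grasp_force: 0.0
```

```bash
python3 -c "
from h import *
o=monitor.get_obs();print(o['q'],o['ee_pos'],o['tcp_rot'],o['opening'],o['wrist_force'],o['time'])"
```

```text
[ 7.65467604e+01  4.98361022e+00  1.00758434e+01  9.50976496e+01
 -7.52741713e-04  1.03686182e+02] [0.12796414 0.53492558 0.40461768] [-1.79994916e+02  2.01290084e-03  1.52860579e+02] 0.0606132282443812 [ 0.56630462 -0.70357826  0.33926241] 0.7667
```

```bash
python3 - <<'E'
from h import *
p,R=cur()
p,R=plan(p,R,[.45,-.05,.30],down(191.7),n=24,label="a")
p,R=plan(p,R,[.45,-.05,.185],R,label="b")
E
```

```text
a 24 x: -0.43 -0.564 0.109 0.0 0.0 -0.282
b 4 x: 0.0 0.0 0.719 0.0 0.0 0.0
```

```bash
python3 - <<'E'
from h import *
p,R=cur()
p,R=plan(p,R,[.5135,-.2010,.30],down(170),n=24,label="a")
p,R=plan(p,R,[.5135,-.2010,.245],R,n=3,label="b")
E
```

```text
a 24 x: -0.631 -0.597 0.109 0.0 0.0 -0.125
b 3 x: 0.0 0.0 0.458 0.0 0.0 0.0
```

Request:
carry_out:
  targets: "-0.631 -0.597 0.109 0 0 -0.125 -0.53;-0.631 -0.597 0.109 0 0 -0.125 -0.53;-0.631 -0.597 0.109 0 0 -0.125 -0.53;-0.631 -0.597 0.109 0 0 -0.125 -0.53;-0.631 -0.597 0.109 0 0 -0.125 -0.53;-0.631 -0.597 0.109 0 0 -0.125 -0.53;-0.631 -0.597 0.109 0 0 -0.125 -0.53;-0.631 -0.597 0.109 0 0 -0.125 -0.53"

```text
time: 1.43
ee_pos: [0.2316, 0.2755, 0.3697]
tcp_rot: [180.0, 0.0, 158.6]
wrist_force: [0.5, 0.3, -0.1]
opening: 0.0201
grasp_force: 0.0
```

Request:
carry_out:
  targets: "-0.631 -0.597 0.109 0 0 -0.125 -0.53;-0.631 -0.597 0.109 0 0 -0.125 -0.53;-0.631 -0.597 0.109 0 0 -0.125 -0.53;-0.631 -0.597 0.109 0 0 -0.125 -0.53;-0.631 -0.597 0.109 0 0 -0.125 -0.53;-0.631 -0.597 0.109 0 0 -0.125 -0.53;-0.631 -0.597 0.109 0 0 -0.125 -0.53;-0.631 -0.597 0.109 0 0 -0.125 -0.53"

```text
time: 2.1
ee_pos: [0.3606, 0.029, 0.3351]
tcp_rot: [180.0, 0.1, 164.3]
wrist_force: [0.4, 1.8, 0.3]
opening: 0.0199
grasp_force: 0.0
```

Request:
carry_out:
  targets: "-0.631 -0.597 0.109 0 0 -0.125 -0.53;-0.631 -0.597 0.109 0 0 -0.125 -0.53;-0.631 -0.597 0.109 0 0 -0.125 -0.53;-0.631 -0.597 0.109 0 0 -0.125 -0.53;-0.631 -0.597 0.109 0 0 -0.125 -0.53;-0.631 -0.597 0.109 0 0 -0.125 -0.53;-0.631 -0.597 0.109 0 0 -0.125 -0.53;-0.631 -0.597 0.109 0 0 -0.125 -0.53"

```text
time: 2.77
ee_pos: [0.5137, -0.203, 0.2997]
tcp_rot: [-180.0, 0.0, 170.0]
wrist_force: [1.1, 0.4, 1.3]
opening: 0.0198
grasp_force: 0.0
```

Request:
carry_out:
  targets: "0 0 0.4 0 0 0 -0.53;0 0 0.4 0 0 0 -0.53;0 0 0.4 0 0 0 -0.53;0 0 0.05 0 0 0 -0.53;0 0 0 0 0 0 -0.53;0 0 0 0 0 0 -0.53;0 0 0 0 0 0 -0.53;0 0 0 0 0 0 -0.53"

```text
time: 3.43
ee_pos: [0.5133, -0.2012, 0.2513]
tcp_rot: [-180.0, 0.1, 170.0]
wrist_force: [-0.2, 0.6, 0.0]
opening: 0.0201
grasp_force: 0.0
```

```bash
python3 - <<'E'
from h import *
im=camera("wrist");cv2.imwrite("pics/w1.png",im[...,::-1]);c=get_calibration("wrist")
o=monitor.get_obs();print(o['q'],o['wrist_force'],o['time'])
a=im[...,::-1]
q=c["view"]@np.r_[PL,.062,1];u=c["fx"]*q[0]/q[2]+c["cx"],c["fy"]*q[1]/q[2]+c["cy"];print(u)
E
```

```text
[-2.14025276e+01  4.88487605e+00 -6.99858427e+00  7.80210264e+01
 -5.80846310e-04 -1.14025759e+01] [-0.06225329  0.22400098 -0.3189273 ] 3.4833
(np.float64(254.12594504794393), np.float64(244.15070462528277))
```

View pics/w1.png

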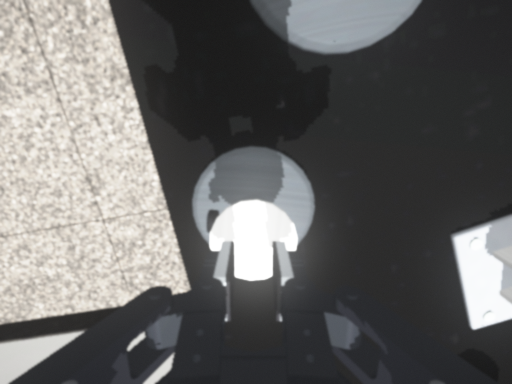

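The wrist picture shows the plate centred at column 253, between the fingertips at (225,245) and (280,245). Next I'll touch it from above.

Request:
carry_out:
  targets: "0 0 0.05 0 0 0 -0.53;0 0 0.05 0 0 0 -0.53;0 0 0.05 0 0 0 -0.53;0 0 0.05 0 0 0 -0.53;0 0 0.025 0 0 0 -0.53;0 0 0 0 0 0 -0.53;0 0 0 0 0 0 -0.53;0 0 0 0 0 0 -0.53"

```text
time: 4.15
ee_pos: [0.5131, -0.2012, 0.2411]
tcp_rot: [-180.0, 0.0, 170.0]
wrist_force: [-0.0, -0.0, 0.4]
opening: 0.0201
grasp_force: 0.0
```

Request:
carry_out:
  targets: "0 0 0.015 0 0 0 -0.53;0 0 0.015 0 0 0 -0.53;0 0 0.015 0 0 0 -0.53;0 0 0.015 0 0 0 -0.53;0 0 0.015 0 0 0 -0.53;0 0 0 0 0 0 -0.53;0 0 0 0 0 0 -0.53;0 0 0 0 0 0 -0.53"

```text
time: 4.82
ee_pos: [0.5131, -0.2012, 0.238]
tcp_rot: [-180.0, -0.0, 170.0]
wrist_force: [0.1, 0.5, -0.7]
opening: 0.02
grasp_force: 0.0
```

Request:
carry_out:
  targets: "0 0 0.015 0 0 0 -0.53;0 0 0.015 0 0 0 -0.53;0 0 0.015 0 0 0 -0.53;0 0 0.015 0 0 0 -0.53;0 0 0.015 0 0 0 -0.53;0 0 0 0 0 0 -0.53;0 0 0 0 0 0 -0.53;0 0 0 0 0 0 -0.53"

```text
time: 5.48
ee_pos: [0.5131, -0.2012, 0.2354]
tcp_rot: [-180.0, 0.0, 170.0]
wrist_force: [-1.3, 0.6, 4.8]
opening: 0.02
grasp_force: 2.5
```

Contact is at TCP z ≈ 0.2368, so the plate is at about 64 mm, agreeing with sight (62). Next is the middle dish.

```bash
python3 - <<'E'
from h import *
p,R=cur();p[2]=.235
p,R=plan(p,R,[.5131,-.2012,.29],R,n=2,label="up")
Rg=Rgrip();n=-Rg[:,2]
U=under(0)+[.001,.0002,0]
p,R=plan(p,R,U+n*.227,Rg,n=16,label="pre"); print(p)
p,R=plan(p,R,U+n*.167,Rg,n=6,label="in")
E
```

```text
up 2 x: 0.0 0.0 -0.688 0.0 0.0 0.0
pre 16 x: 0.074 0.443 0.043 -0.062 -0.323 -0.231
[0.47365821 0.08198364 0.25658777]
in 6 x: 0.0 0.0 0.25 0.0 0.0 0.0
```

Request:
carry_out:
  targets: "0 0 -0.688 0 0 0 0;0 0 -0.688 0 0 0 1;0.074 0.443 0.043 -0.062 -0.323 -0.231 1;0.074 0.443 0.043 -0.062 -0.323 -0.231 1;0.074 0.443 0.043 -0.062 -0.323 -0.231 1;0.074 0.443 0.043 -0.062 -0.323 -0.231 1;0.074 0.443 0.043 -0.062 -0.323 -0.231 1;0.074 0.443 0.043 -0.062 -0.323 -0.231 1"

```text
time: 6.15
ee_pos: [0.5086, -0.0928, 0.2791]
tcp_rot: [178.6, 11.3, 177.9]
wrist_force: [0.1, 0.3, 0.5]
opening: 0.0855
grasp_force: 0.0
```

Request:
carry_out:
  targets: "0.074 0.443 0.043 -0.062 -0.323 -0.231 1;0.074 0.443 0.043 -0.062 -0.323 -0.231 1;0.074 0.443 0.043 -0.062 -0.323 -0.231 1;0.074 0.443 0.043 -0.062 -0.323 -0.231 1;0.074 0.443 0.043 -0.062 -0.323 -0.231 1;0.074 0.443 0.043 -0.062 -0.323 -0.231 1;0.074 0.443 0.043 -0.062 -0.323 -0.231 1;0.074 0.443 0.043 -0.062 -0.323 -0.231 1"

```text
time: 6.82
ee_pos: [0.483, 0.0482, 0.2621]
tcp_rot: [179.3, 26.3, -171.3]
wrist_force: [0.3, 0.6, -0.3]
opening: 0.0853
grasp_force: 0.0
```

Request:
carry_out:
  targets: "0.074 0.443 0.043 -0.062 -0.323 -0.231 1;0.074 0.443 0.043 -0.062 -0.323 -0.231 1;0 0 0 0 0 0 1;0 0 0 0 0 0 1;0 0 0 0 0 0 1;0 0 0 0 0 0 1;0 0 0 0 0 0 1;0 0 0 0 0 0 1"

```text
time: 7.48
ee_pos: [0.4741, 0.0812, 0.2571]
tcp_rot: [180.0, 30.0, -168.4]
wrist_force: [-0.2, -0.4, -0.6]
opening: 0.0855
grasp_force: 0.0
```

```bash
python3 - <<'E'
from h import *
im=camera("wrist");cv2.imwrite("pics/w2.png",im[...,::-1]);c=get_calibration("wrist")
o=monitor.get_obs();print(o['q'],o['ee_pos'],o['tcp_rot'],o['wrist_force'],o['time'])
n=-Rgrip()[:,2]
for k in(-1,0,1):
  q=c["view"]@np.r_[under(k)+n*.015,1];print(k,c["fx"]*q[0]/q[2]+c["cx"],c["fy"]*q[1]/q[2]+c["cy"],c["fx"]/q[2])
E
```

```text
[  9.47926359 -22.72498907 -34.29555009  48.49062661   1.07498622
  -1.83928293] [0.47400167 0.08126704 0.25706041] [ 179.9847392    29.95631367 -168.39810198] [-0.01924104 -0.46807972  0.68172337] 7.5333
-1 105.19822795546739 227.2796865919564 1489.7725441692105
0 254.17497897117107 227.22762118248406 1489.1767152664916
1 403.03261224968685 227.17559740308968 1488.5813627722735
```

View pics/w2.png

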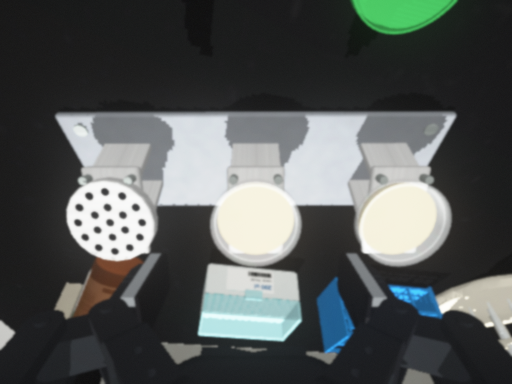

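The wrist picture shows the spacer at (112,219), the middle dish at (256,223) and the left dish at (403,224). I'll compare those outlines with the rack model.

```bash
python3 - <<'E'
from h import *
a=cv2.imread("pics/w2.png");c=get_calibration("wrist");Rg=Rgrip();n=-Rg[:,2]
g=a.min(2)
def proj(P):
    q=c["view"][:3,:3]@P.T+c["view"][:3,3:];return np.c_[c["fx"]*q[0]/q[2]+c["cx"],c["fy"]*q[1]/q[2]+c["cy"]]
t=np.linspace(0,2*np.pi,200)
for k,hs,near in((-1,(0,.01),(113,219)),(0,(.004,.015),(256,222)),(1,(.004,.015),(403,222))):
    P=np.vstack([under(k)+n*h+.03*(np.cos(t)[:,None]*Rg[:,0]+np.sin(t)[:,None]*Rg[:,1]) for h in hs]);q=proj(P)
    x0,y0=np.array(near)-60
    m=np.zeros_like(g);m[:]=(g>150);m[:178]=0
    r=m[y0:y0+120,x0:x0+120];
    cs=max(cv2.findContours(cv2.morphologyEx(r,cv2.MORPH_OPEN,np.ones((9,9))) if 0 else r,cv2.RETR_EXTERNAL,cv2.CHAIN_APPROX_NONE)[0],key=cv2.contourArea)[:,0]+[x0,y0]
    print(k,"pred",q.min(0).round(1),q.max(0).round(1),"meas",cs.min(0),cs.max(0))
    row=g[near[1]];print("row profile",row[near[0]-52:near[0]-38],row[near[0]+38:near[0]+52]);col=g[:,near[0]+3];print("col",col[174:186],col[256:272])
print((c["view"][:3,:3]@Rg).round(3))
E
```

```text
-1 pred [ 64.2 178.4] [157.1 262.8] meas [ 67 178] [172 260]
row profile [ 44  45  45  47  64 123 199 237 245 246 246 244 237 216] [237 221 188 156 138 126 106  77  59  54  53  53  52  51]
col [203 204 201 190 172 161 163 179 206 232 244 248] [243 245 243 236 199 121  62  48  47  47  47  46  47  45  45  45]
0 pred [209.4 179.8] [298.9 266.5] meas [196 178] [315 265]
row profile [ 50  50  50  50  55  81 128 162 181 198 217 220 212 210] [210 218 225 216 196 178 153 117  75  54  52  51  51  50]
col [206 207 208 207 204 201 200 208 221 231 238 242] [200 202 203 208 215 211 194 179 168 146 106  89 133 184 204 198]
1 pred [352.8 179.7] [448.6 266.4] meas [343 178] [449 264]
row profile [ 48  52  67  98 125 147 158 166 182 213 234 240 235 228] [198 203 211 213 203 190 180 173 164 139 100  61  43  41]
col [202 202 201 200 198 197 197 206 220 231 238 240] [201 204 208 213 208 193 182 172 155 117  74  48  42  39  38  37]
[[-0.     1.    -0.001]
 [-0.951 -0.    -0.311]
 [-0.311  0.001  0.951]]
```

The model matches to about 1 mm. Going in for the grasp.

```bash
python3 - <<'E'
from h import *
p,R=cur();Rg=Rgrip();n=-Rg[:,2];U=under(0)+[.0003,.0003,0]
p,R=plan(p,R,U+n*.167,Rg,n=5,label="in")
p,R=plan(p,R,p+n*.05,Rg,n=3,label="out")
p,R=plan(p,R,[PL[0],PL[1],.167+.064+.03],down(170),n=16,label="over")
E
```

```text
in 5 x: 0.005 0.005 0.3 -0.001 -0.002 -0.003
out 3 x: 0.0 0.0 -0.417 0.0 0.0 0.0
over 16 x: -0.051 -0.447 -0.015 0.062 0.323 0.231
```

Request:
carry_out:
  targets: "0.005 0.005 0.3 0 0 0 1;0.005 0.005 0.3 0 0 0 1;0.005 0.005 0.3 0 0 0 1;0.005 0.005 0.3 0 0 0 1;0.005 0.005 0.3 0 0 0 1;0 0 0 0 0 0 1;0 0 0 0 0 0 1;0 0 0 0 0 0 0.5"

```text
time: 8.2
ee_pos: [0.5021, 0.0884, 0.2051]
tcp_rot: [180.0, 30.0, -168.4]
wrist_force: [-0.5, -0.4, 0.8]
opening: 0.0752
grasp_force: 0.0
```

Request:
carry_out:
  targets: "0 0 0 0 0 0 0.3;0 0 0 0 0 0 0.3;0 0 0 0 0 0 0.3;0 0 0 0 0 0 0.3;0 0 0 0 0 0 0.3;0 0 0 0 0 0 0.3;0 0 0 0 0 0 0.3;0 0 0 0 0 0 0.3"

```text
time: 8.87
ee_pos: [0.5021, 0.0885, 0.2057]
tcp_rot: [-180.0, 30.1, -168.4]
wrist_force: [-5.5, -1.1, 6.5]
opening: 0.0598
grasp_force: 20.7
```

Request:
carry_out:
  targets: "0 0 -0.2 0 0 0 0.3;0 0 -0.35 0 0 0 0.3;0 0 -0.35 0 0 0 0.3;0 0 -0.35 0 0 0 0.3;-0.051 -0.447 -0.015 0.062 0.323 0.231 0.3;-0.051 -0.447 -0.015 0.062 0.323 0.231 0.3;-0.051 -0.447 -0.015 0.062 0.323 0.231 0.3;-0.051 -0.447 -0.015 0.062 0.323 0.231 0.3"

```text
time: 9.53
ee_pos: [0.4955, 0.0134, 0.2542]
tcp_rot: [178.8, 22.5, -174.2]
wrist_force: [0.2, 0.8, -0.2]
opening: 0.0593
grasp_force: 22.4
```

Request:
carry_out:
  targets: "-0.051 -0.447 -0.015 0.062 0.323 0.231 0.3;-0.051 -0.447 -0.015 0.062 0.323 0.231 0.3;-0.051 -0.447 -0.015 0.062 0.323 0.231 0.3;-0.051 -0.447 -0.015 0.062 0.323 0.231 0.3;-0.051 -0.447 -0.015 0.062 0.323 0.231 0.3;-0.051 -0.447 -0.015 0.062 0.323 0.231 0.3;-0.051 -0.447 -0.015 0.062 0.323 0.231 0.3;-0.051 -0.447 -0.015 0.062 0.323 0.231 0.3"

```text
time: 10.2
ee_pos: [0.5136, -0.1294, 0.2597]
tcp_rot: [178.9, 7.4, 175.2]
wrist_force: [-0.0, 0.7, -0.2]
opening: 0.0599
grasp_force: 22.4
```

Request:
carry_out:
  targets: "-0.051 -0.447 -0.015 0.062 0.323 0.231 0.3;-0.051 -0.447 -0.015 0.062 0.323 0.231 0.3;-0.051 -0.447 -0.015 0.062 0.323 0.231 0.3;-0.051 -0.447 -0.015 0.062 0.323 0.231 0.3;0 0 0 0 0 0 0.3;0 0 0 0 0 0 0.3;0 0 0 0 0 0 0.3;0 0 0 0 0 0 0.3"

```text
time: 10.87
ee_pos: [0.5132, -0.1998, 0.2614]
tcp_rot: [180.0, 0.0, 170.0]
wrist_force: [-0.2, 0.9, -0.1]
opening: 0.0596
grasp_force: 22.4
```

```bash
python3 - <<'E'
from h import *
p,R=cur();print(p)
plan(p,R,[PL[0],PL[1],.245],down(170),n=4,label="dn")
E
```

```text
[ 0.51322232 -0.19984493  0.26138617]
dn 4 x: -0.003 -0.007 0.102 0.001 0.002 0.002
```

Request:
carry_out:
  targets: "0 -0.007 0.1 0 0 0 0.3;0 -0.007 0.1 0 0 0 0.3;0 -0.007 0.1 0 0 0 0.3;0 -0.007 0.1 0 0 0 0.3;0 0 0.04 0 0 0 0.3;0 0 0.04 0 0 0 0.3;0 0 0.04 0 0 0 0.3;0 0 0.04 0 0 0 0.3"

```text
time: 11.53
ee_pos: [0.5132, -0.2017, 0.2386]
tcp_rot: [-180.0, 0.0, 170.0]
wrist_force: [-1.1, 0.6, -0.7]
opening: 0.06
grasp_force: 22.4
```

Request:
carry_out:
  targets: "0 0 0.02 0 0 0 0.3;0 0 0.02 0 0 0 0.3;0 0 0.02 0 0 0 0.3;0 0 0.02 0 0 0 0.3;0 0 0 0 0 0 0.3;0 0 0 0 0 0 0.3;0 0 0 0 0 0 0.3;0 0 0 0 0 0 0.3"

```text
time: 12.2
ee_pos: [0.5131, -0.2016, 0.2356]
tcp_rot: [-180.0, 0.0, 170.0]
wrist_force: [-0.0, -0.4, -0.0]
opening: 0.0598
grasp_force: 22.4
```

Request:
carry_out:
  targets: "0 0 0.0125 0 0 0 0.3;0 0 0.0125 0 0 0 0.3;0 0 0.0125 0 0 0 0.3;0 0 0.0125 0 0 0 0.3;0 0 0.0125 0 0 0 0.3;0 0 0 0 0 0 0.3;0 0 0 0 0 0 0.3;0 0 0 0 0 0 0.3"

```text
time: 12.87
ee_pos: [0.5131, -0.2016, 0.233]
tcp_rot: [-180.0, 0.0, 170.0]
wrist_force: [0.6, -0.2, 0.0]
opening: 0.0596
grasp_force: 22.4
```

Request:
carry_out:
  targets: "0 0 0.0125 0 0 0 0.3;0 0 0.0125 0 0 0 0.3;0 0 0.0125 0 0 0 0.3;0 0 0.0125 0 0 0 0.3;0 0 0 0 0 0 0.3;0 0 0 0 0 0 0.3;0 0 0 0 0 0 0.3;0 0 0 0 0 0 0.3"

```text
time: 13.53
ee_pos: [0.5132, -0.2016, 0.2311]
tcp_rot: [-180.0, 0.0, 170.0]
wrist_force: [-0.1, 0.9, 1.8]
opening: 0.06
grasp_force: 22.6
```

Request:
carry_out:
  targets: "0 0 0.0125 0 0 0 0.3;0 0 0.0125 0 0 0 0.3;0 0 0 0 0 0 0.3;0 0 0 0 0 0 0.3;0 0 0 0 0 0 0.3;0 0 0 0 0 0 0.3;0 0 0 0 0 0 0.3;0 0 0 0 0 0 0.3"

```text
time: 14.2
ee_pos: [0.5132, -0.2016, 0.2301]
tcp_rot: [-180.0, 0.0, 170.0]
wrist_force: [-1.0, -0.5, 3.6]
opening: 0.0597
grasp_force: 22.7
```

Contact at about 0.2309, so the tips are 0.7 mm below the underside. I'll release and go for the spacer.

```bash
python3 - <<'E'
from h import *
p,R=cur();
p,R=plan(p,R,p+[0,0,.05],R,n=3,label="up")
Rg=Rgrip();n=-Rg[:,2];U=under(-1)+[.0003,.0005,0]
p,R=plan(p,R,U+n*.21,Rg,n=13,label="pre"); print(p)
p,R=plan(p,R,U+n*.169,Rg,n=5,label="in")
E
```

```text
up 3 x: 0.0 0.0 -0.417 0.0 0.0 0.0
pre 13 x: 0.041 0.361 0.073 -0.076 -0.398 -0.285
[ 0.50156033 -0.01391495  0.24186533]
in 5 x: 0.0 0.0 0.205 0.0 0.0 0.0
```

Request:
carry_out:
  targets: "0 0 0 0 0 0 0.6;0 0 0 0 0 0 1;0 0 0 0 0 0 1;0 0 0 0 0 0 1;0 0 -0.3 0 0 0 1;0 0 -0.3 0 0 0 1;0 0 -0.3 0 0 0 1;0 0 -0.35 0 0 0 1"

```text
time: 14.87
ee_pos: [0.5132, -0.2017, 0.2818]
tcp_rot: [-180.0, 0.0, 170.0]
wrist_force: [0.3, 0.9, -0.2]
opening: 0.0856
grasp_force: 0.0
```

```bash
python3 - <<'E'
from h import *
p,R=cur();print(p)
Rg=Rgrip();n=-Rg[:,2];U=under(-1)+[.0003,.0005,0]
p,R=plan(p,R,U+n*.21,Rg,n=13,label="pre")
a=camera("top")[...,::-1].copy();cv2.imwrite("pics/top1.png",a)
a=camera("scene")[...,::-1].copy();cv2.imwrite("pics/scene1.png",a)
c=a[200:330,230:400];cv2.imwrite("pics/crop2.png",cv2.resize(c,None,fx=4,fy=4))
E
```

```text
[ 0.51317842 -0.20166436  0.28178855]
pre 13 x: 0.042 0.361 0.076 -0.077 -0.397 -0.285
```

View pics/crop2.png

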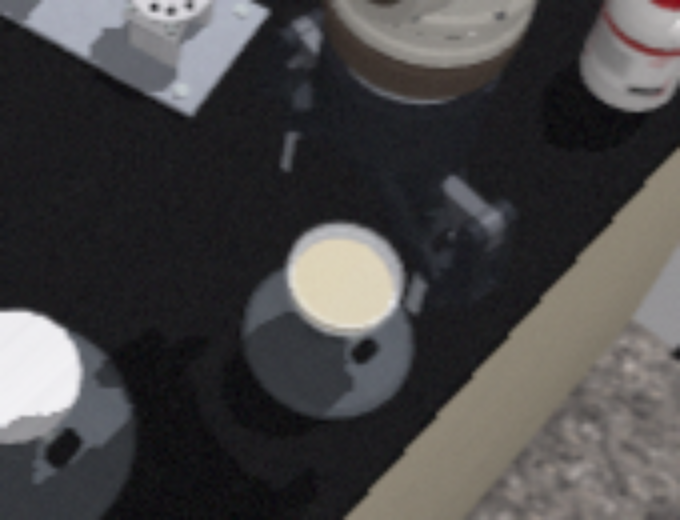

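The crop shows the dish lying flat on the small stand's plate, centred at (345,278). On to the spacer.

Request:
carry_out:
  targets: "0.042 0.361 0.076 -0.077 -0.397 -0.285 1;0.042 0.361 0.076 -0.077 -0.397 -0.285 1;0.042 0.361 0.076 -0.077 -0.397 -0.285 1;0.042 0.361 0.076 -0.077 -0.397 -0.285 1;0.042 0.361 0.076 -0.077 -0.397 -0.285 1;0.042 0.361 0.076 -0.077 -0.397 -0.285 1;0.042 0.361 0.076 -0.077 -0.397 -0.285 1;0.042 0.361 0.076 -0.077 -0.397 -0.285 1"

```text
time: 15.63
ee_pos: [0.5116, -0.0847, 0.2561]
tcp_rot: [178.5, 18.6, -177.0]
wrist_force: [-0.6, -0.2, -1.3]
opening: 0.0856
grasp_force: 0.0
```

Request:
carry_out:
  targets: "0.042 0.361 0.076 -0.077 -0.397 -0.285 1;0.042 0.361 0.076 -0.077 -0.397 -0.285 1;0.042 0.361 0.076 -0.077 -0.397 -0.285 1;0.042 0.361 0.076 -0.077 -0.397 -0.285 1;0.042 0.361 0.076 -0.077 -0.397 -0.285 1;0 0 0 0 0 0 1;0 0 0 0 0 0 1;0 0 0 0 0 0 1"

```text
time: 16.3
ee_pos: [0.5016, -0.0139, 0.2405]
tcp_rot: [179.9, 29.9, -168.3]
wrist_force: [0.4, -0.3, -0.7]
opening: 0.0859
grasp_force: 0.0
```

```bash
python3 - <<'E'
from h import *
p,R=cur();print(p)
Rg=Rgrip();n=-Rg[:,2];U=under(-1)+[.0003,.0005,0]
p,R=plan(p,R,U+n*.169,Rg,n=5,label="in")
T,S=get_calibration("top"),get_calibration("scene")
a=cv2.imread("pics/top1.png").astype(int);s=cv2.imread("pics/scene1.png").astype(int)
f=lambda i:(i[...,2]-i[...,0]>25)&(i[...,2]>170)
es=ell(blob(f(s),(316,269)));print(es,plane(S,*es[0],.076))
E
```

```text
[ 0.50160773 -0.01392506  0.24052493]
in 5 x: -0.003 0.0 0.199 0.001 -0.003 -0.001
((315.3909606933594, 270.0234375), (20.08167266845703, 24.25483512878418), 113.68206787109375) [ 0.51099122 -0.20309582  0.076     ]
```

Request:
carry_out:
  targets: "0 0 0.2 0 0 0 1;0 0 0.2 0 0 0 1;0 0 0.2 0 0 0 1;0 0 0.2 0 0 0 1;0 0 0.2 0 0 0 1;0 0 0 0 0 0 1;0 0 0 0 0 0 1;0 0 0 0 0 0 0.5"

```text
time: 16.97
ee_pos: [0.5211, -0.0095, 0.2054]
tcp_rot: [179.9, 29.9, -168.3]
wrist_force: [0.3, 0.3, -0.3]
opening: 0.0756
grasp_force: 0.0
```

Request:
carry_out:
  targets: "0 0 0 0 0 0 0.3;0 0 0 0 0 0 0.3;0 0 0 0 0 0 0.3;0 0 0 0 0 0 0.3;0 0 0 0 0 0 0.3;0 0 0 0 0 0 0.3;0 0 0 0 0 0 0.3;0 0 0 0 0 0 0.3"
  newtons: 25

```text
time: 17.63
ee_pos: [0.5211, -0.0096, 0.2061]
tcp_rot: [180.0, 30.0, -168.3]
wrist_force: [-5.6, -1.1, 6.1]
opening: 0.0578
grasp_force: 26.4
```

```bash
python3 - <<'E'
from h import *
p,R=cur();print(p);n=-R[:,2];p=p+n*.05
p,R=plan(p,R,[PL[0],PL[1],.28],down(170),n=13,label="over")
E
```

```text
[ 0.52108462 -0.00961253  0.20612647]
over 13 x: -0.04 -0.359 -0.057 0.077 0.398 0.285
```

Request:
carry_out:
  targets: "0 0 -0.1 0 0 0 0.3;0 0 -0.15 0 0 0 0.3;0 0 -0.15 0 0 0 0.3;0 0 -0.1 0 0 0 0.3;0 0 0 0 0 0 0.3;0 0 0 0 0 0 0.3;0 0 0 0 0 0 0.3;0 0 0 0 0 0 0.3"

```text
time: 18.3
ee_pos: [0.5112, -0.0116, 0.2224]
tcp_rot: [179.9, 29.9, -168.3]
wrist_force: [-0.1, -0.1, -1.1]
opening: 0.0576
grasp_force: 27.3
```

```bash
python3 - <<'E'
from h import *
im=camera("wrist")[...,::-1];s=camera("scene")[...,::-1]
cv2.imwrite("pics/w3.png",im);cv2.imwrite("pics/s3.png",s)
c=np.hstack([cv2.resize(im[130:384,120:390],None,fx=1.5,fy=1.5),cv2.resize(s[150:277,200:397],None,fx=2,fy=3)]);cv2.imwrite("pics/c3.png",c);print(c.shape,monitor.get_obs()["opening"])
E
```

```text
(381, 799, 3) 0.057902788953511766
```

View pics/c3.png

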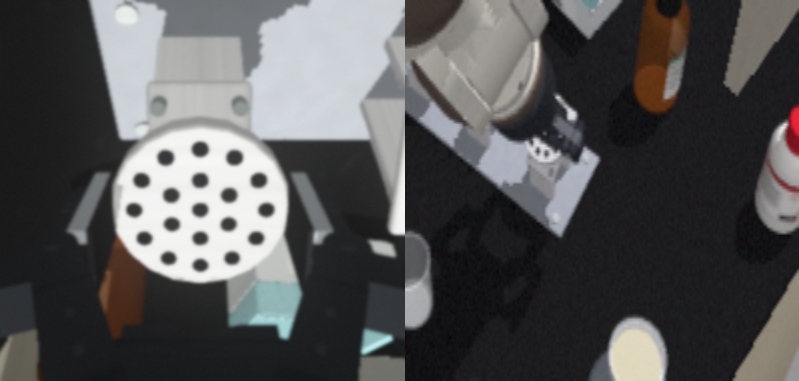

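The crop shows the spacer held level and central between the pads, clear of the bar. Carry it over.

Request:
carry_out:
  targets: "0 0 -0.375 0 0 0 0.3;0 0 -0.375 0 0 0 0.3;-0.04 -0.359 -0.057 0.077 0.398 0.285 0.3;-0.04 -0.359 -0.057 0.077 0.398 0.285 0.3;-0.04 -0.359 -0.057 0.077 0.398 0.285 0.3;-0.04 -0.359 -0.057 0.077 0.398 0.285 0.3;-0.04 -0.359 -0.057 0.077 0.398 0.285 0.3;-0.04 -0.359 -0.057 0.077 0.398 0.285 0.3"

```text
time: 19.07
ee_pos: [0.5113, -0.1005, 0.2639]
tcp_rot: [178.5, 16.0, -178.8]
wrist_force: [0.1, -0.4, -1.4]
opening: 0.0579
grasp_force: 27.4
```

Request:
carry_out:
  targets: "-0.04 -0.359 -0.057 0.077 0.398 0.285 0.3;-0.04 -0.359 -0.057 0.077 0.398 0.285 0.3;-0.04 -0.359 -0.057 0.077 0.398 0.285 0.3;-0.04 -0.359 -0.057 0.077 0.398 0.285 0.3;-0.04 -0.359 -0.057 0.077 0.398 0.285 0.3;-0.04 -0.359 -0.057 0.077 0.398 0.285 0.3;-0.04 -0.359 -0.057 0.077 0.398 0.285 0.3;0 0 0 0 0 0 0.3"

```text
time: 19.73
ee_pos: [0.514, -0.2028, 0.2791]
tcp_rot: [-179.9, -0.2, 169.8]
wrist_force: [1.0, 0.2, -0.7]
opening: 0.0577
grasp_force: 27.4
```

Request:
carry_out:
  targets: "0 0 0 0 0 0 0.3;0 0 0 0 0 0 0.3;0 0 0 0 0 0 0.3;0 0 0 0 0 0 0.3;0 0 0 0 0 0 0.3;0 0 0 0 0 0 0.3;0 0 0 0 0 0 0.3;0 0 0 0 0 0 0.3"

```text
time: 20.4
ee_pos: [0.5137, -0.2008, 0.2795]
tcp_rot: [-180.0, -0.1, 170.0]
wrist_force: [-0.4, 0.7, -0.1]
opening: 0.0579
grasp_force: 27.4
```

```bash
python3 - <<'E'
from h import *
p,R=cur();print(p)
p,R=plan(p,R,[.5132,-.2016,.258],down(170),n=5,label="dn")
E
```

```text
[ 0.51365116 -0.20075341  0.27954674]
dn 5 x: 0.001 -0.005 0.108 -0.001 -0.002 0.0
```

Request:
carry_out:
  targets: "0 -0.005 0.1 0 -0.002 0 0.3;0 -0.005 0.1 0 -0.002 0 0.3;0 -0.005 0.1 0 -0.002 0 0.3;0 -0.005 0.1 0 -0.002 0 0.3;0 -0.005 0.1 0 -0.002 0 0.3;0 0 0.05 0 0 0 0.3;0 0 0.05 0 0 0 0.3;0 0 0 0 0 0 0.3"

```text
time: 21.07
ee_pos: [0.5134, -0.2018, 0.255]
tcp_rot: [-180.0, -0.0, 170.0]
wrist_force: [0.8, -0.4, -0.8]
opening: 0.0577
grasp_force: 27.4
```

Request:
carry_out:
  targets: "0 0 0.0125 0 0 0 0.3;0 0 0.0125 0 0 0 0.3;0 0 0.0125 0 0 0 0.3;0 0 0.0125 0 0 0 0.3;0 0 0.0125 0 0 0 0.3;0 0 0.0125 0 0 0 0.3;0 0 0 0 0 0 0.3;0 0 0 0 0 0 0.3"

```text
time: 21.73
ee_pos: [0.5135, -0.2019, 0.2524]
tcp_rot: [-180.0, -0.0, 170.0]
wrist_force: [0.6, -0.1, -0.3]
opening: 0.0576
grasp_force: 27.4
```

Request:
carry_out:
  targets: "0 0 0.0125 0 0 0 0.3;0 0 0.0125 0 0 0 0.3;0 0 0.0125 0 0 0 0.3;0 0 0.0125 0 0 0 0.3;0 0 0 0 0 0 0.3;0 0 0 0 0 0 0.3;0 0 0 0 0 0 0.3;0 0 0 0 0 0 0.3"

```text
time: 22.4
ee_pos: [0.5135, -0.2019, 0.2505]
tcp_rot: [-180.0, -0.0, 170.0]
wrist_force: [0.9, -0.9, -1.0]
opening: 0.0576
grasp_force: 27.4
```

Request:
carry_out:
  targets: "0 0 0.0125 0 0 0 0.3;0 0 0.0125 0 0 0 0.3;0 0 0.0125 0 0 0 0.3;0 0 0 0 0 0 0.3;0 0 0 0 0 0 0.3;0 0 0 0 0 0 0.3;0 0 0 0 0 0 0.3;0 0 0 0 0 0 0.3"

```text
time: 23.07
ee_pos: [0.5135, -0.2019, 0.249]
tcp_rot: [-180.0, -0.0, 170.0]
wrist_force: [0.6, -0.1, -0.2]
opening: 0.0576
grasp_force: 27.4
```

Request:
carry_out:
  targets: "0 0 0.0125 0 0 0 0.3;0 0 0.0125 0 0 0 0.3;0 0 0 0 0 0 0.3;0 0 0 0 0 0 0.3;0 0 0 0 0 0 0.3;0 0 0 0 0 0 0.3;0 0 0 0 0 0 0.3;0 0 0 0 0 0 0.3"

```text
time: 23.73
ee_pos: [0.5135, -0.2019, 0.248]
tcp_rot: [-180.0, -0.0, 170.0]
wrist_force: [-0.4, -0.1, -0.6]
opening: 0.0579
grasp_force: 27.4
```

Request:
carry_out:
  targets: "0 0 0.0125 0 0 0 0.3;0 0 0.0125 0 0 0 0.3;0 0 0 0 0 0 0.3;0 0 0 0 0 0 0.3;0 0 0 0 0 0 0.3;0 0 0 0 0 0 0.3;0 0 0 0 0 0 0.3;0 0 0 0 0 0 0.3"

```text
time: 24.4
ee_pos: [0.5135, -0.2019, 0.247]
tcp_rot: [-180.0, -0.0, 170.0]
wrist_force: [-0.7, -0.3, 0.8]
opening: 0.0576
grasp_force: 27.5
```

Request:
carry_out:
  targets: "0 0 0.0125 0 0 0 0.3;0 0 0.0125 0 0 0 0.3;0 0 0 0 0 0 0.3;0 0 0 0 0 0 0.3;0 0 0 0 0 0 0.3;0 0 0 0 0 0 0.3;0 0 0 0 0 0 0.3;0 0 0 0 0 0 0.3"

```text
time: 25.07
ee_pos: [0.5135, -0.2019, 0.246]
tcp_rot: [-180.0, -0.0, 170.0]
wrist_force: [0.0, -0.1, 3.1]
opening: 0.058
grasp_force: 27.6
```

Spacer set down with 3 N at 0.2467. Release, then the left dish.

Request:
carry_out:
  targets: "0 0 0 0 0 0 0.6;0 0 0 0 0 0 1;0 0 0 0 0 0 1;0 0 0 0 0 0 1;0 0 -0.3 0 0 0 1;0 0 -0.3 0 0 0 1;0 0 -0.3 0 0 0 1;0 0 -0.35 0 0 0 1"

```text
time: 25.73
ee_pos: [0.5135, -0.2019, 0.2977]
tcp_rot: [-180.0, 0.0, 170.0]
wrist_force: [-0.3, -0.5, 0.3]
opening: 0.085
grasp_force: 0.0
```

```bash
python3 - <<'E'
from h import *
p,R=cur();print(p)
Rg=Rgrip();n=-Rg[:,2];U=under(1)+[.0003,.0003,0]
p,R=plan(p,R,U+n*.21,Rg,n=20,label="pre");print(p)
im=camera("wrist")[...,::-1];s=camera("scene")[...,::-1]
c=np.hstack([cv2.resize(im[130:384,120:390],None,fx=1.5,fy=1.5),cv2.resize(s[210:337,235:367],None,fx=3,fy=3)]);cv2.imwrite("pics/c4.png",c)
cv2.imwrite("pics/s4.png",s)
E
```

```text
[ 0.51353489 -0.20187712  0.29773301]
pre 20 x: 0.082 0.48 0.06 -0.05 -0.258 -0.185
[0.46100288 0.18172962 0.24186533]
```

View pics/c4.png

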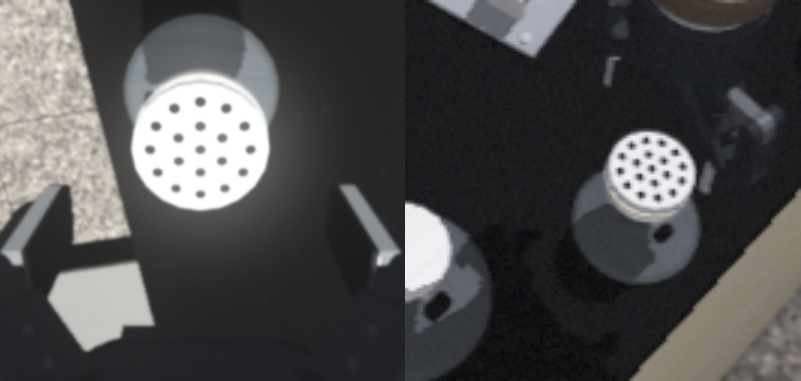

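The spacer lies flat and centred on the dish, at crop (200,145) in the wrist half and (652,172) in the scene half.

Request:
carry_out:
  targets: "0.082 0.48 0.06 -0.05 -0.258 -0.185 1;0.082 0.48 0.06 -0.05 -0.258 -0.185 1;0.082 0.48 0.06 -0.05 -0.258 -0.185 1;0.082 0.48 0.06 -0.05 -0.258 -0.185 1;0.082 0.48 0.06 -0.05 -0.258 -0.185 1;0.082 0.48 0.06 -0.05 -0.258 -0.185 1;0.082 0.48 0.06 -0.05 -0.258 -0.185 1;0.082 0.48 0.06 -0.05 -0.258 -0.185 1"

```text
time: 26.5
ee_pos: [0.5059, -0.0454, 0.2765]
tcp_rot: [178.6, 12.0, 178.4]
wrist_force: [0.7, 0.3, -0.2]
opening: 0.0853
grasp_force: 0.0
```

Request:
carry_out:
  targets: "0.082 0.48 0.06 -0.05 -0.258 -0.185 1;0.082 0.48 0.06 -0.05 -0.258 -0.185 1;0.082 0.48 0.06 -0.05 -0.258 -0.185 1;0.082 0.48 0.06 -0.05 -0.258 -0.185 1;0.082 0.48 0.06 -0.05 -0.258 -0.185 1;0.082 0.48 0.06 -0.05 -0.258 -0.185 1;0.082 0.48 0.06 -0.05 -0.258 -0.185 1;0.082 0.48 0.06 -0.05 -0.258 -0.185 1"

```text
time: 27.17
ee_pos: [0.4797, 0.1076, 0.2541]
tcp_rot: [179.0, 24.1, -173.0]
wrist_force: [-0.6, 0.6, 0.1]
opening: 0.0853
grasp_force: 0.0
```

Request:
carry_out:
  targets: "0.082 0.48 0.06 -0.05 -0.258 -0.185 1;0.082 0.48 0.06 -0.05 -0.258 -0.185 1;0.082 0.48 0.06 -0.05 -0.258 -0.185 1;0.082 0.48 0.06 -0.05 -0.258 -0.185 1;0 0 0 0 0 0 1;0 0 0 0 0 0 1;0 0 0 0 0 0 1;0 0 0 0 0 0 1"

```text
time: 27.83
ee_pos: [0.4608, 0.1811, 0.2408]
tcp_rot: [179.9, 29.9, -168.4]
wrist_force: [-0.3, -0.3, 0.0]
opening: 0.0855
grasp_force: 0.0
```

```bash
python3 - <<'E'
from h import *
p,R=cur();print(p)
Rg=Rgrip();n=-Rg[:,2];U=under(1)+[.0003,.0003,0]
p,R=plan(p,R,U+n*.169,Rg,n=5,label="in");print(p)
E
```

```text
[0.46083519 0.1810799  0.24080996]
in 5 x: -0.004 0.003 0.201 0.001 -0.003 -0.002
[0.48107694 0.18588675 0.20635829]
```

Request:
carry_out:
  targets: "-0.004 0.003 0.195 0 -0.003 0 1;-0.004 0.003 0.195 0 -0.003 0 1;-0.004 0.003 0.195 0 -0.003 0 1;-0.004 0.003 0.195 0 -0.003 0 1;-0.004 0.003 0.195 0 -0.003 0 1;0 0 0 0 0 0 1;0 0 0 0 0 0 1;0 0 0 0 0 0 0.5"

```text
time: 28.5
ee_pos: [0.4802, 0.1863, 0.2071]
tcp_rot: [179.9, 30.0, -168.3]
wrist_force: [-0.0, 0.1, 0.1]
opening: 0.0755
grasp_force: 0.0
```

Request:
carry_out:
  targets: "0 0 0 0 0 0 0.3;0 0 0 0 0 0 0.3;0 0 0 0 0 0 0.3;0 0 0 0 0 0 0.3;0 0 0 0 0 0 0.3;0 0 0 0 0 0 0.3;0 0 0 0 0 0 0.3;0 0 0 0 0 0 0.3"
  newtons: 20

```text
time: 29.17
ee_pos: [0.4803, 0.1863, 0.2078]
tcp_rot: [179.9, 30.1, -168.3]
wrist_force: [-4.7, -1.5, 6.3]
opening: 0.0597
grasp_force: 21.6
```

```bash
python3 - <<'E'
from h import *
p,R=cur();print(p);n=-R[:,2]
print("h",(p-under(1))@n)
p=p+n*.06
p,R=plan(p,R,[.5135,-.2017,.288],down(170),n=20,label="over")
E
```

```text
[0.48027068 0.1862788  0.20779365]
h 0.17041962230543792
over 20 x: -0.077 -0.481 -0.024 0.05 0.259 0.185
```

Request:
carry_out:
  targets: "0 0 -0.15 0 0 0 0.3;0 0 -0.45 0 0 0 0.3;0 0 -0.45 0 0 0 0.3;0 0 -0.45 0 0 0 0.3;-0.077 -0.481 -0.024 0.05 0.259 0.185 0.3;-0.077 -0.481 -0.024 0.05 0.259 0.185 0.3;-0.077 -0.481 -0.024 0.05 0.259 0.185 0.3;-0.077 -0.481 -0.024 0.05 0.259 0.185 0.3"

```text
time: 29.83
ee_pos: [0.4731, 0.1053, 0.2682]
tcp_rot: [178.9, 24.0, -173.1]
wrist_force: [0.9, -0.1, -0.1]
opening: 0.0596
grasp_force: 22.2
```

Request:
carry_out:
  targets: "-0.077 -0.481 -0.024 0.05 0.259 0.185 0.3;-0.077 -0.481 -0.024 0.05 0.259 0.185 0.3;-0.077 -0.481 -0.024 0.05 0.259 0.185 0.3;-0.077 -0.481 -0.024 0.05 0.259 0.185 0.3;-0.077 -0.481 -0.024 0.05 0.259 0.185 0.3;-0.077 -0.481 -0.024 0.05 0.259 0.185 0.3;-0.077 -0.481 -0.024 0.05 0.259 0.185 0.3;-0.077 -0.481 -0.024 0.05 0.259 0.185 0.3"

```text
time: 30.5
ee_pos: [0.5036, -0.0474, 0.2795]
tcp_rot: [178.6, 11.9, 178.3]
wrist_force: [0.2, -0.3, -0.9]
opening: 0.0601
grasp_force: 22.2
```

Request:
carry_out:
  targets: "-0.077 -0.481 -0.024 0.05 0.259 0.185 0.3;-0.077 -0.481 -0.024 0.05 0.259 0.185 0.3;-0.077 -0.481 -0.024 0.05 0.259 0.185 0.3;-0.077 -0.481 -0.024 0.05 0.259 0.185 0.3;-0.077 -0.481 -0.024 0.05 0.259 0.185 0.3;-0.077 -0.481 -0.024 0.05 0.259 0.185 0.3;-0.077 -0.481 -0.024 0.05 0.259 0.185 0.3;-0.077 -0.481 -0.024 0.05 0.259 0.185 0.3"

```text
time: 31.17
ee_pos: [0.5131, -0.2029, 0.2874]
tcp_rot: [180.0, -0.1, 169.9]
wrist_force: [0.8, -0.1, -0.6]
opening: 0.0596
grasp_force: 22.2
```

Request:
carry_out:
  targets: "0 0 0 0 0 0 0.3;0 0 0 0 0 0 0.3;0 0 0 0 0 0 0.3;0 0 0 0 0 0 0.3;0 0 0 0 0 0 0.3;0 0 0 0 0 0 0.3;0 0 0 0 0 0 0.3;0 0 0 0 0 0 0.3"

```text
time: 31.83
ee_pos: [0.5132, -0.2017, 0.2874]
tcp_rot: [-180.0, -0.0, 170.0]
wrist_force: [0.1, 0.4, -0.3]
opening: 0.0599
grasp_force: 22.2
```

```bash
python3 - <<'E'
from h import *
p,R=cur();print(p)
p,R=plan(p,R,[.5135,-.2017,.264],down(170),n=6,label="dn")
E
```

```text
[ 0.51321129 -0.20171814  0.2873686 ]
dn 6 x: -0.001 0.0 0.097 0.0 -0.001 0.001
```

Request:
carry_out:
  targets: "0 0 0.1 0 0 0 0.3;0 0 0.1 0 0 0 0.3;0 0 0.1 0 0 0 0.3;0 0 0.1 0 0 0 0.3;0 0 0.1 0 0 0 0.3;0 0 0.1 0 0 0 0.3;0 0 0 0 0 0 0.3;0 0 0 0 0 0 0.3"

```text
time: 32.5
ee_pos: [0.5131, -0.202, 0.263]
tcp_rot: [180.0, -0.1, 170.0]
wrist_force: [-0.6, -0.7, -0.6]
opening: 0.0595
grasp_force: 22.2
```

Request:
carry_out:
  targets: "0 0 0.0125 0 0 0 0.3;0 0 0.0125 0 0 0 0.3;0 0 0.0125 0 0 0 0.3;0 0 0.0125 0 0 0 0.3;0 0 0 0 0 0 0.3;0 0 0 0 0 0 0.3;0 0 0 0 0 0 0.3;0 0 0 0 0 0 0.3"

```text
time: 33.17
ee_pos: [0.5132, -0.2021, 0.2613]
tcp_rot: [-180.0, -0.0, 170.0]
wrist_force: [0.2, -0.2, -0.1]
opening: 0.0596
grasp_force: 22.2
```

Request:
carry_out:
  targets: "0 0 0.0125 0 0 0 0.3;0 0 0.0125 0 0 0 0.3;0 0 0.0125 0 0 0 0.3;0 0 0 0 0 0 0.3;0 0 0 0 0 0 0.3;0 0 0 0 0 0 0.3;0 0 0 0 0 0 0.3;0 0 0 0 0 0 0.3"

```text
time: 33.83
ee_pos: [0.5132, -0.202, 0.2598]
tcp_rot: [-180.0, -0.0, 170.0]
wrist_force: [-0.4, 0.0, -0.7]
opening: 0.0595
grasp_force: 22.2
```

Request:
carry_out:
  targets: "0 0 0.0125 0 0 0 0.3;0 0 0.0125 0 0 0 0.3;0 0 0 0 0 0 0.3;0 0 0 0 0 0 0.3;0 0 0 0 0 0 0.3;0 0 0 0 0 0 0.3;0 0 0 0 0 0 0.3;0 0 0 0 0 0 0.3"

```text
time: 34.5
ee_pos: [0.5132, -0.2021, 0.2588]
tcp_rot: [-180.0, -0.0, 170.0]
wrist_force: [-0.0, -0.9, 1.1]
opening: 0.0594
grasp_force: 22.3
```

Request:
carry_out:
  targets: "0 0 0.0125 0 0 0 0.3;0 0 0.0125 0 0 0 0.3;0 0 0 0 0 0 0.3;0 0 0 0 0 0 0.3;0 0 0 0 0 0 0.3;0 0 0 0 0 0 0.3;0 0 0 0 0 0 0.3;0 0 0 0 0 0 0.3"

```text
time: 35.17
ee_pos: [0.5132, -0.2021, 0.2578]
tcp_rot: [-180.0, -0.0, 170.0]
wrist_force: [0.3, -0.0, 2.2]
opening: 0.0597
grasp_force: 22.4
```

Contact came where predicted. Release, retreat and check.

Request:
carry_out:
  targets: "0 0 0 0 0 0 0.6;0 0 0 0 0 0 1;0 0 0 0 0 0 1;0 0 0 0 0 0 1;0 0 -0.3 0 0 0 1;0 0 -0.4 0 0 0 1;0 0 -0.5 0 0 0 1;0 0 -0.5 0 0 0 1"

```text
time: 35.83
ee_pos: [0.5131, -0.202, 0.3272]
tcp_rot: [180.0, -0.1, 170.0]
wrist_force: [-0.7, -0.1, 0.0]
opening: 0.0854
grasp_force: 0.0
```

```bash
python3 - <<'E'
from h import *
im=camera("wrist")[...,::-1];s=camera("scene")[...,::-1]
c=np.hstack([cv2.resize(im[130:384,120:390],None,fx=1.5,fy=1.5),cv2.resize(s[210:337,235:367],None,fx=3,fy=3)]);cv2.imwrite("pics/c5.png",c)
E
```

```text
(no output)
```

View pics/c5.png

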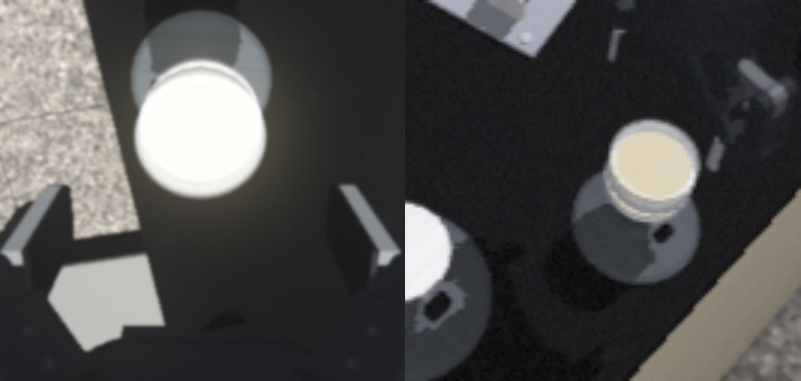

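The stack of dish, spacer and dish stands flat and aligned on the small stand, at (655,170) in the scene half, and the gripper is clear.

```bash
python3 -c "
from workcell import bot;print(bot.job_done())"
```

```text
the job is handed in; nothing more can be done
None
```

The stack of dish, spacer and dish is on the small stand's plate, looking flat and aligned in the last picture, each piece set down with under 4 N, and I handed the job in at about 36 s (no verdict was returned).

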